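# Shut and latch the gate of the cake pen

### The arm

A 6-joint arm with a two-finger parallel gripper is mounted at the origin on a cart in front of the work surface, level with it; the furniture and walls round the work are solid. World frame = base frame: x ahead of the robot, y to its left, z up, the work surface at z = 0. Lengths are in m, angles in rad, forces in N, time in s.
With the tool pointing down it reaches from about 0.3 to 0.85 m from the base axis. Payload 4.2 kg.
Tool frame: the origin (TCP) lies between the finger pads; the fingertips stand 14 mm ahead of it and the grasp point (between the pads) lies 5 mm behind it (bot.nose_length is the distance from the TCP to the fingertips, in m); z points along the fingers, y is the line along which they close (so a half turn about z gives the same grasp; the last joint's range is limited). The gripper opens to 91 mm and grips with 3 to 60 N. Pads are 32 mm wide; open, the fingers measure 118 mm over their backs; the gripper's body (76 mm by 178 mm) begins 60 mm behind the grasp point.
Start: joints at [-1.229, 0.32, 1.565, -0, 1.257, -0.02], TCP at [0.204, -0.538, 0.196] pointing down, gripper open.
Joint ranges: [-3.11, 3.11], [-0.84, 2.01], [0.21, 2.61], [-1.34, 4.49], [0.05, 2.63], [-2.56, 2.56]. Speed limits (rad/s): [2.57, 2.57, 3.14, 3.14, 3.14, 3.14].

### API

Orientations are given as [roll, pitch, yaw] about the fixed x, y, z axes, in that order (R = Rz(yaw) Ry(pitch) Rx(roll)).
In Python, from bench import telemetry, optics, ticket, bot gives the robot as it stands.
- The arm moves only by the tool play_rows, never from a script. Its argument "steps" is a list of rows, each a list of 3 entries, a list of its own where there are three numbers: the shift along the tool's x, y, z in m, then the turn about the tool's z in rad, then the closure, from 0 (fully open) to 1 (shut). In form: [[[dx, dy, dz], roll, grip], ...]. A call has 1 to 12 rows; each row shifts and turns the commanded pose from where the row before left it, along the tool's axes as they then stand; what a row does not reach is not made up. A row lasts 1/8 s, in which the tool goes at most 62.5 mm and 10.7 degrees, less where a joint would pass 70% of its speed; a pose out of reach is approached as far as the arm can. A call is refused whole if a number of a shift passes 0.0625 or a number of a turn 0.188, either way. A call with a gripper value outside its range is refused whole. The fingers move at their own pace and stop on an object; "force" is the grip in N (left out, the last holds). Time passes only in rows, so rows that do not move let the fingers close. It gives the time, the measured TCP pose, the force, the opening and the grip force at its end, in the units of the state.
- telemetry.observe(): the state, without advancing time (a new reading comes with each control period).
- optics.snapshot(name): name is "side" or "top"; returns (picture, depth): 400x640x3 uint8, blue, green, red; 400x640 float32, m along the optical axis (not along the pixel's ray), 0 where there is no reading.
- optics.calibration(name): a dict with "fx", "fy", "cx", "cy" (pixels), "R" (3x3) and "t" (3): a world point X has camera coordinates R X + t. Camera axes: x right, y down, z forward; pixel columns grow to the right and rows downward; lengths in m; the calibration is good to about 2 mm. A picture is of the moment at which its call begins. calibration takes no time and is no camera call.
- ticket.finish_job(): hands the job in; it is judged then, once.
The state is a dict: "time_s": time; "qpos": joint angles; "dq": joint speeds; "tau": joint torques, N m; "ee_pos": TCP position; "eef_rot": TCP orientation; "force": force on the tool from outside, world axes, zero at the start; "moment": the same for the moment, N m; "opening": opening from 0.0 (shut) to 1.0 (fully open); "grip_force": force on a finger pad.
Only numpy, scipy, OpenCV 4.12 (cv2) and the standard library are available. Lean on these libraries where they do the work, as an engineer would, in place of code of your own. Each camera call takes 0.05 s, during which the arm holds its last target. There are 200 camera calls.

### The job

One of the two cake pens on the table has its gate standing ajar. Lift that gate's latch bar by its ball knob so that it clears the catch, swing the gate fully shut, let the bar drop back down into the catch and let go. Leave the latch of the other, already closed pen alone.

Things in the scene. Friction and masses are not known exactly. Their poses are not given: they have to be found in the camera images.
- pen_gate (a joint): Angle of the ajar gate (steel grille, 95 mm high, 210 mm long, front of a 246x236 mm railed pen of ring cakes): 0 = shut, positive as its free end swings out to the robot, clockwise from above. Upright hinge at the pen's front left corner as seen from the robot; turns easily, stops at 0, stays where left. With the bar down its nose strikes the catch and the gate stays 0.1 rad open.
- pen_hinge (a point): Point at table height on the ajar gate's hinge axis, fixed to the pen, which cannot move. Axes: x from pen front to back, y to its left, z up. The shut gate runs along -y to the latch post 220 mm away. On the post's front is the catch, a seat with an upstand: 222 mm along -y, 32 mm along -x, top 106 mm above the table. The lowered bar lies behind it with 9 mm of play.
- pen_knob (a point): Centre of the 26 mm black ball on the ajar gate's latch bar, 142 mm above the table with the bar down. Bar: dark steel, 8x16x215 mm, 150 g, 16 mm outside the gate's mid-plane, underside at 92 mm; pivots in the gate's plane 35 mm from the hinge axis, 100 mm high; ball 150 mm farther out, 42 mm above bar centreline. Lifts to 0.6 rad, falls level by itself. Ball raised 20-40 mm clears the catch.
- other_pen_knob (a point): Centre of the same kind of ball knob on the other pen, of the same build, whose gate is shut and whose bar lies in its catch. To be left alone.

How it is judged:
By the outcome, as a careful person would: the job done as asked, in the order asked, and still so for the second after the job is handed in, with the robot touching nothing.
It also fails if it takes over 40 s, if anything falls off the work surface, if the arm or the gripper's body presses on something with over 40 N, if the wrist force passes 120 N, or if a joint passes its speed limit or range.

## Working session

There is one attempt and no reset: what is moved stays moved. The work goes in short steps, Python scripts to look and compute and a tool call to move; the robot and the scene stay as the last step left them, time stands still between calls to the robot, and variables do not carry over. Pictures are saved under pics/ and viewed, at most 10 in all, crops included, and the job is handed in when it is done.

Besides the shell and the picture viewer there is one more tool, called after "Request:" as name(argument=value, ...) on one line, values as JSON. play_rows: Moves the arm, as the interface text tells. Its arguments: {"type":"object","properties":{"steps":{"type":"array"},"force":{"type":"number"}},"required":["steps"]}

```bash
mkdir -p pics; python3 - <<'E'
from bench import telemetry, optics, ticket, bot
import cv2,numpy as np
for n in("side","top"):
    p,d=optics.snapshot(n); cv2.imwrite(f"pics/{n}0.png",p); np.save(f"{n}0.npy",d)
    c=optics.calibration(n); print(n,c)
s=telemetry.observe(); print(s)
E
```

```text
side {'fx': 362.37865943695965, 'fy': 362.37865943695965, 'cx': 320.43855482344094, 'cy': 195.77427490669365, 'R': array([[ 0.99675092, -0.07690233, -0.0239505 ],
       [-0.04997184, -0.35722327, -0.93268127],
       [ 0.06316969,  0.93084777, -0.35990558]]), 't': array([-0.59578581,  0.12939876,  0.96848029])}
top {'fx': 385.69024147992343, 'fy': 385.69024147992343, 'cx': 324.2265868974021, 'cy': 202.55526456329432, 'R': array([[-0.17405936, -0.98473364,  0.00173313],
       [-0.96393827,  0.17002328, -0.20473177],
       [ 0.20131159, -0.03730612, -0.97881658]]), 't': array([0.08712965, 0.60561738, 0.87209519])}
{'time_s': 0.1, 'qpos': array([-1.22900571e+00,  3.20227517e-01,  1.56554380e+00,  1.33975225e-05,
        1.25740941e+00, -2.00247395e-02]), 'dq': array([-0.00118916, -0.00029515, -0.00414272,  0.00046288,  0.00109748,
        0.00052368]), 'tau': array([ 3.88536791e-04, -4.13335419e+01, -2.32508719e+01,  7.28093041e-02,
        4.20504820e-02, -6.29132774e-05]), 'ee_pos': array([ 0.20336521, -0.53732359,  0.19540978]), 'eef_rot': array([-3.14000515e+00, -4.45345010e-05,  3.61811177e-01]), 'force': array([0.11194947, 0.45204844, 0.74207622]), 'moment': array([ 0.02024896, -0.00493766, -0.0461979 ]), 'grip_force': 0.0, 'opening': 1.0003157527347373}
```

View pics/side0.png

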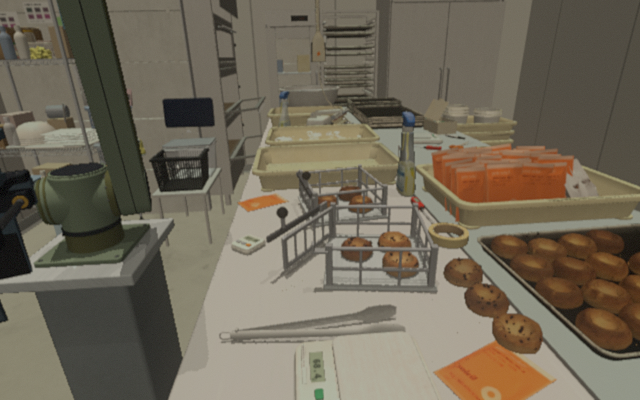

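View pics/top0.png

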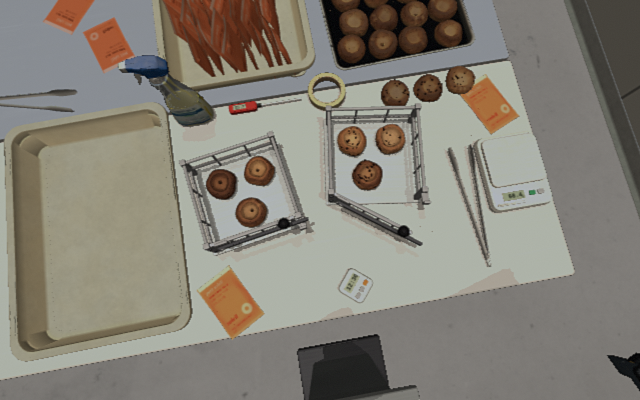

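The ajar pen is the right one in the top view: hinge near (331,197), ball near (403,231), latch post near (424,197). The other pen's ball is near (284,223).

```bash
cat > h.py <<'E'
import numpy as np,cv2
from bench import optics
def pts(n,d):
    c=optics.calibration(n); v,u=np.mgrid[0:400,0:640]
    P=np.stack([(u-c['cx'])/c['fx']*d,(v-c['cy'])/c['fy']*d,d],-1)
    return (P-c['t'])@c['R']
def ray(n,u,v,z):
    c=optics.calibration(n); k=c['R'].T@np.array([(u-c['cx'])/c['fx'],(v-c['cy'])/c['fy'],1]); o=-c['R'].T@c['t']
    return o+k*(z-o[2])/k[2]
E
python3 - <<'E'
from h import *
p=cv2.imread('pics/top0.png'); d=np.load('top0.npy'); W=pts('top',d)
cv2.imwrite('pics/crop.png',cv2.resize(p[90:255,310:440],None,fx=4.5,fy=3.6*1,interpolation=cv2.INTER_CUBIC)) if 0 else cv2.imwrite('pics/crop.png',cv2.resize(p[95:255,310:450],None,fx=3.75,fy=3.75,interpolation=cv2.INTER_CUBIC))
for n in('top','side'):
    p=cv2.imread(f'pics/{n}0.png').astype(int);W=pts(n,np.load(f'{n}0.npy'))
    m=(p.max(2)<45)&(W[...,2]>.11)&(W[...,2]<.18)&(W[...,0]>.3)&(W[...,0]<.8)
    N,l,s,c=cv2.connectedComponentsWithStats(m.astype('uint8'))
    for i in range(1,N):
        if s[i,4]>8: print(n,c[i],s[i],np.median(W[l==i],0).round(4),'ray',ray(n,*c[i],.142).round(4))
E
```

```text
top [283.44565217 223.33695652] [278 218  12  11  92] [0.5631 0.0786 0.1511] ray [0.565  0.0795 0.142 ]
top [403.17171717 231.14141414] [398 226  11  11  99] [ 0.502  -0.1727  0.151 ] ray [ 0.5026 -0.1749  0.142 ]
```

View pics/crop.png

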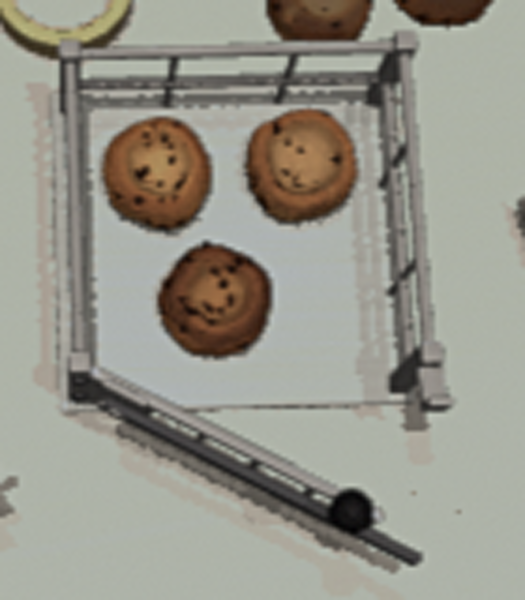

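```bash
python3 - <<'E'
from h import *
W=pts('top',np.load('top0.npy'))
for nm,x,y in [('BL',70,50),('BR',404,40),('FL',80,362),('LP',432,358),('LPfront',436,400),('mid back',235,48),('rightrail',420,200),('gate0',110,380),('gate1',320,495),('bar0',150,425),('bar1',400,550),('baseF',250,405)]:
    u,v=310+x/3.75,95+y/3.75
    r=W[int(round(v))-1:int(round(v))+2,int(round(u))-1:int(round(u))+2]
    z=r[...,2].max(); print(nm,round(u,1),round(v,1),'z',np.sort(r[...,2].ravel()).round(3)[[0,4,8]],ray('top',u,v,z).round(4))
m=(W[...,2]>.085)&(W[...,2]<.13)&(W[...,1]<.04)&(W[...,1]>-.25)&(W[...,0]>.45)&(W[...,0]<.9)
P=W[m]; print(len(P))
np.save('P.npy',P)
im=np.full((600,640,3),255,'uint8')
for a in P:
    c=(0,0,255) if a[2]>.107 else ((0,160,0) if a[2]>.1 else (200,100,0))
    cv2.circle(im,(int((.06-a[1])*1900),int((.78-a[0])*1700)),2,c,-1)
cv2.imwrite('pics/pl.png',im)
E
```

```text
BL 328.7 108.3 z [0.098 0.102 0.106] [ 0.8315 -0.0693  0.1056]
BR 417.7 105.7 z [0.099 0.101 0.104] [ 0.8016 -0.2851  0.1037]
FL 331.3 191.5 z [0.099 0.101 0.103] [ 0.6262 -0.0388  0.1029]
LP 425.2 190.5 z [0.098 0.102 0.103] [ 0.5906 -0.2548  0.1033]
LPfront 426.3 201.7 z [0.102 0.104 0.105] [ 0.5638 -0.2506  0.1055]
mid back 372.7 107.8 z [0.092 0.095 0.097] [ 0.818  -0.1768  0.0975]
rightrail 422.0 148.3 z [-0.001  0.094  0.1  ] [ 0.6938 -0.2718  0.1001]
gate0 339.3 196.3 z [0.094 0.112 0.116] [ 0.6088 -0.054   0.1164]
gate1 395.3 227.0 z [-0.002  0.001  0.104] [ 0.5187 -0.168   0.1036]
bar0 350.0 208.3 z [0.105 0.107 0.108] [ 0.5786 -0.0737  0.1081]
bar1 416.7 241.7 z [0.105 0.108 0.112] [ 0.4769 -0.2064  0.1122]
baseF 376.7 203.0 z [-0.002  0.005  0.009] [ 0.598  -0.1538  0.0092]
1364
```

View pics/pl.png

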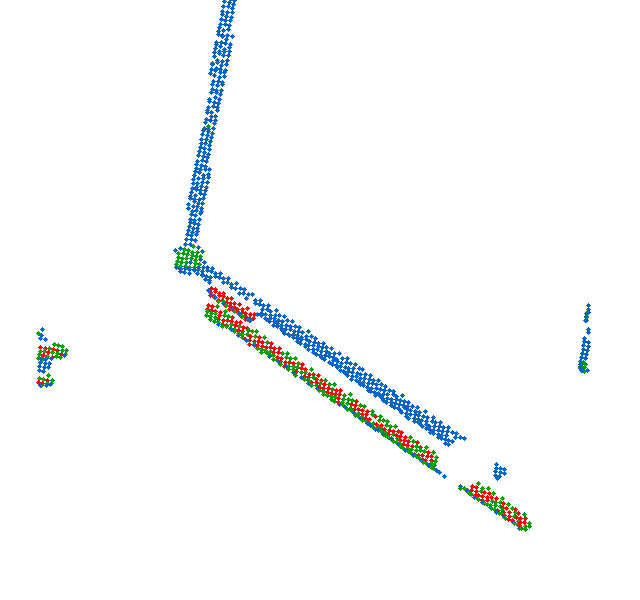

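Request:
play_rows(steps=[[[0, 0, 0], -0.184, 0], [[0, 0, 0], -0.184, 0], [[0, 0, 0], -0.184, 0], [[0.047, 0.0015, 0], 0, 0], [[0.047, 0.0015, 0], 0, 0], [[0.047, 0.0015, 0], 0, 0], [[0.047, 0.0015, 0], 0, 0], [[0.047, 0.0015, 0], 0, 0], [[0.047, 0.0015, 0], 0, 0], [[0.047, 0.0015, 0], 0, 0], [[0.047, 0.0015, 0], 0, 0], [[0.047, 0.0015, 0], 0, 0]], force=15)

```text
time_s: 1.6
ee_pos: [0.4732, -0.2097, 0.1958]
eef_rot: [-3.141, 0.0, 0.914]
force: [1.5, -0.5, 0.2]
opening: 0.999
grip_force: 0.0
```

Request:
play_rows(steps=[[[0.047, 0.0015, 0], 0, 0], [[0, 0, 0], 0, 0], [[0, 0, 0], 0, 0]])

```text
time_s: 1.98
ee_pos: [0.5019, -0.1749, 0.1957]
eef_rot: [-3.141, 0.001, 0.914]
force: [-0.2, 0.4, -0.8]
opening: 0.999
grip_force: 0.0
```

```bash
python3 - <<'E'
from h import *
from bench import telemetry
s=telemetry.observe(); print(s['time_s'],s['ee_pos'],s['eef_rot'],s['force'],s['qpos'])
p,d=optics.snapshot('side'); cv2.imwrite('pics/s1.png',p); cv2.imwrite('pics/s1c.png',cv2.resize(p[110:310,220:460],None,fx=3,fy=3))
E
```

```text
1.975 [ 0.50189761 -0.17492706  0.19574076] [-3.14068492e+00  9.84524522e-04  9.14302191e-01] [-0.23568461  0.40719008 -0.82397357] [-3.56556866e-01  2.52160011e-01  1.66217605e+00 -7.13802143e-04
  1.22841476e+00  3.00177752e-01]
```

View pics/s1c.png

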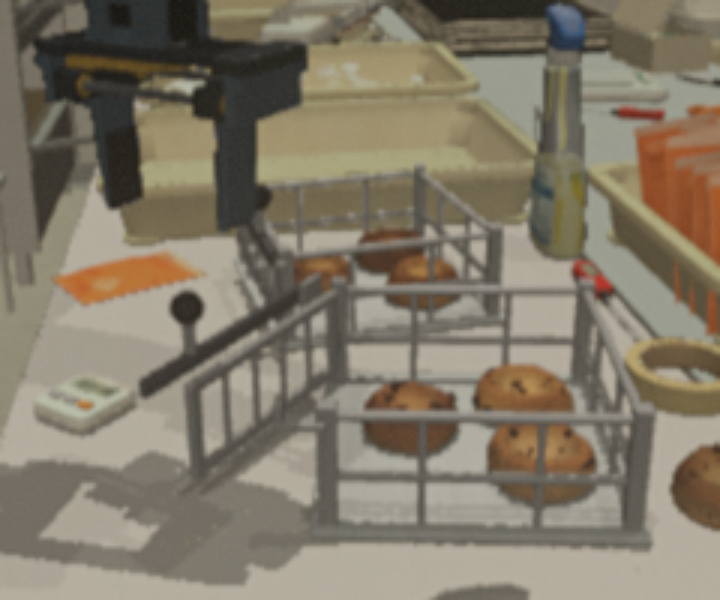

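The open fingers straddle the ball (crop pixel 187,308). Descend and grip.

Request:
play_rows(steps=[[[0, 0, 0.02], 0, 0], [[0, 0, 0.02], 0, 0], [[0, 0, 0.018], 0, 0], [[0, 0, 0], 0, 0.5], [[0, 0, 0], 0, 0.6], [[0, 0, 0], 0, 0.7], [[0, 0, 0], 0, 0.8], [[0, 0, 0], 0, 0.9], [[0, 0, 0], 0, 0.9], [[0, 0, 0], 0, 0.9]], force=15)

```text
time_s: 3.28
ee_pos: [0.5025, -0.1747, 0.1382]
eef_rot: [3.141, 0.0, 0.914]
force: [-0.8, -0.4, 0.3]
opening: 0.26
grip_force: 0.0
```

Request:
play_rows(steps=[[[0, 0, 0], 0, 0.95], [[0, 0, 0], 0, 0.95], [[0, 0, 0], 0, 0.95]])

```text
time_s: 3.65
ee_pos: [0.5025, -0.1748, 0.1381]
eef_rot: [3.142, 0.0, 0.914]
force: [-0.6, -0.7, 0.5]
opening: 0.05
grip_force: 0.0
```

```bash
python3 - <<'E'
from h import *
from bench import telemetry
s=telemetry.observe(); print(s['ee_pos'],s['grip_force'],s['opening'])
p,d=optics.snapshot('side'); cv2.imwrite('pics/s2c.png',cv2.resize(p[130:290,220:380],None,fx=3.7,fy=3.7))
E
```

```text
[ 0.50246332 -0.1748043   0.13812327] 0.0 0.049879182794373034
```

View pics/s2c.png

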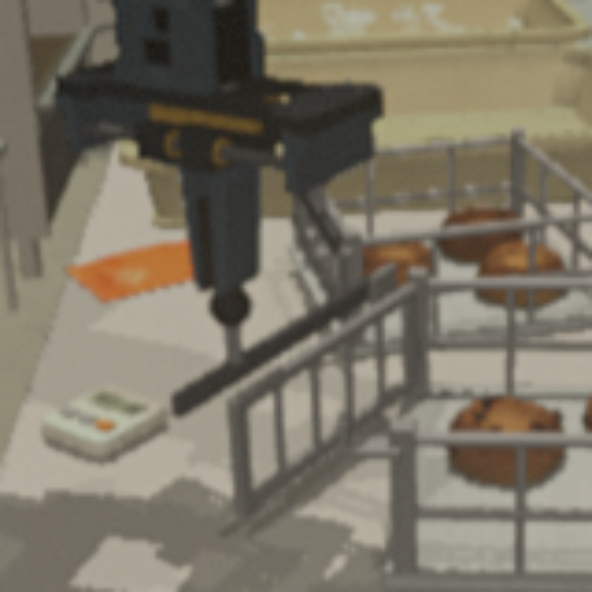

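The fingers closed on nothing; the ball at crop (230,307) shows fully in front of or below them. Check where the ball really is.

```bash
python3 - <<'E'
from h import *
from bench import telemetry,bot
print(bot.nose_length, [a for a in dir(bot) if a[0]!='_'])
c=optics.calibration('side')
def pr(X):
    q=c['R']@X+c['t']; return (q[:2]/q[2]*c['fx']+[c['cx'],c['cy']]).round(1),q[2].round(3)
for X in ([.5025,-.175,.124],[.5025,-.175,.142],[.50,-.19,.142]): print(pr(np.array(X)))
p,d=optics.snapshot('side');W=pts('side',d)
print('ball px depth pt',W[211:216,280:285].reshape(-1,3).mean(0), d[213,282],'finger',W[195,280],W[204,280])
p,d2=optics.snapshot('top');Wt=pts('top',d2)
print(Wt[228:235,400:407,2].round(3))
cv2.imwrite('pics/t2.png',cv2.resize(p[150:270,320:480],None,fx=4,fy=4))
E
```

```text
0.014 ['Unreachable', 'nose_length']
(array([281.8, 219.2]), np.float64(0.793))
(array([281.3, 211.6]), np.float64(0.786))
(array([280. , 214.5]), np.float64(0.772))
ball px depth pt [ 0.50425881 -0.18540933  0.14317066] 0.77748007 finger [ 0.50318502 -0.19619128  0.18863863] [ 0.50193379 -0.19677124  0.16880441]
[[0.334 0.335 0.335 0.335 0.334 0.335 0.335]
 [0.333 0.334 0.331 0.335 0.334 0.334 0.336]
 [0.336 0.334 0.335 0.335 0.335 0.334 0.335]
 [0.335 0.335 0.334 0.335 0.334 0.335 0.333]
 [0.335 0.336 0.335 0.336 0.335 0.335 0.333]
 [0.334 0.334 0.335 0.335 0.334 0.335 0.334]
 [0.335 0.336 0.334 0.335 0.333 0.335 0.335]]
```

View pics/t2.png

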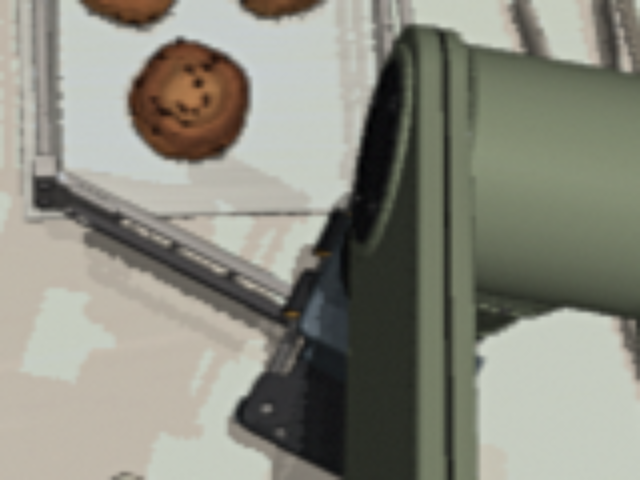

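```bash
python3 - <<'E'
from h import *
p,d=optics.snapshot('side');W=pts('side',d)
for u in (272,276,280,284,288):
    print(u,[(v,*W[v,u].round(3),int(p[v,u].max())) for v in range(198,224,2)])
E
```

```text
272 [(198, np.float64(0.485), np.float64(-0.181), np.float64(0.177), 70), (200, np.float64(0.485), np.float64(-0.181), np.float64(0.172), 71), (202, np.float64(0.485), np.float64(-0.182), np.float64(0.168), 101), (204, np.float64(0.484), np.float64(-0.184), np.float64(0.164), 112), (206, np.float64(0.454), np.float64(0.206), np.float64(-0.001), 132), (208, np.float64(0.455), np.float64(0.194), np.float64(-0.003), 175), (210, np.float64(0.456), np.float64(0.175), np.float64(-0.001), 180), (212, np.float64(0.456), np.float64(0.16), np.float64(-0.002), 179), (214, np.float64(0.457), np.float64(0.143), np.float64(-0.002), 179), (216, np.float64(0.458), np.float64(0.127), np.float64(-0.001), 178), (218, np.float64(0.459), np.float64(0.111), np.float64(-0.001), 179), (220, np.float64(0.459), np.float64(0.099), np.float64(-0.002), 179), (222, np.float64(0.46), np.float64(0.085), np.float64(-0.002), 179)]
276 [(198, np.float64(0.494), np.float64(-0.184), np.float64(0.178), 45), (200, np.float64(0.493), np.float64(-0.184), np.float64(0.173), 45), (202, np.float64(0.493), np.float64(-0.185), n
[... 2711 characters left out ...]
4), 55), (204, np.float64(0.518), np.float64(-0.171), np.float64(0.158), 81), (206, np.float64(0.507), np.float64(0.199), np.float64(-0.0), 169), (208, np.float64(0.507), np.float64(0.185), np.float64(-0.002), 183), (210, np.float64(0.507), np.float64(0.17), np.float64(-0.003), 172), (212, np.float64(0.507), np.float64(0.149), np.float64(-0.0), 147), (214, np.float64(0.507), np.float64(0.137), np.float64(-0.002), 167), (216, np.float64(0.507), np.float64(0.121), np.float64(-0.001), 179), (218, np.float64(0.507), np.float64(0.106), np.float64(-0.001), 180), (220, np.float64(0.507), np.float64(0.089), np.float64(-0.0), 181), (222, np.float64(0.507), np.float64(0.076), np.float64(-0.001), 161)]
```

Depth shows the fingertips at z≈0.157 while the TCP reads 0.138, so the tips really stand about 33 mm higher than stated, just over the ball. Open, go 31 mm lower, check by depth, then close.

Request:
play_rows(steps=[[[0, 0, -0.01], 0, 0.5], [[0, 0, 0], 0, 0.3], [[0, 0, 0], 0, 0.3], [[0, 0, 0], 0, 0.3], [[0, 0, 0], 0, 0.3], [[0, 0, 0], 0, 0.3], [[0, 0, 0.01], 0, 0.3], [[0, 0, 0.015], 0, 0.3], [[0, 0, 0.015], 0, 0.3], [[0, 0, 0], 0, 0.3]])

```text
time_s: 5.1
ee_pos: [0.5012, -0.1743, 0.1062]
eef_rot: [-3.138, 0.001, 0.914]
force: [-0.1, 0.4, -0.1]
opening: 0.699
grip_force: 0.0
```

```bash
python3 - <<'E'
from h import *
from bench import telemetry
s=telemetry.observe(); print(s['time_s'],s['ee_pos'],s['opening'],s['force'])
p,d=optics.snapshot('side');W=pts('side',d)
m=(W[...,0]>.44)&(W[...,0]<.57)&(W[...,1]>-.26)&(W[...,1]<-.11)&(W[...,2]>.112)&(W[...,2]<.3)
for u in range(252,312,3):
    k=np.where(m[:,u])[0]
    if len(k): print(u,k.max(),W[k.max()-1,u].round(3))
cv2.imwrite('pics/s3c.png',cv2.resize(p[130:290,220:380],None,fx=3.7,fy=3.7))
E
```

```text
5.1 [ 0.50117027 -0.17434303  0.10621429] 0.6993871126592535 [-0.07180251  0.44823724 -0.13613175]
252 185 [ 0.446 -0.179  0.21 ]
255 186 [ 0.452 -0.179  0.207]
258 188 [ 0.456 -0.162  0.197]
261 208 [ 0.458 -0.162  0.15 ]
264 218 [ 0.463 -0.164  0.126]
267 218 [ 0.47  -0.162  0.125]
270 216 [ 0.476 -0.157  0.127]
273 214 [ 0.482 -0.145  0.127]
276 212 [ 0.469  0.165 -0.001]
279 217 [ 0.497 -0.185  0.136]
282 224 [ 0.502 -0.179  0.117]
285 224 [ 0.499  0.072 -0.001]
288 215 [ 0.518 -0.208  0.15 ]
291 226 [ 0.523 -0.211  0.126]
294 224 [ 0.529 -0.206  0.128]
297 222 [ 0.535 -0.198  0.128]
300 220 [ 0.542 -0.19   0.129]
303 196 [ 0.55  -0.245  0.205]
306 195 [ 0.556 -0.237  0.204]
309 193 [ 0.562 -0.228  0.204]
```

View pics/s3c.png

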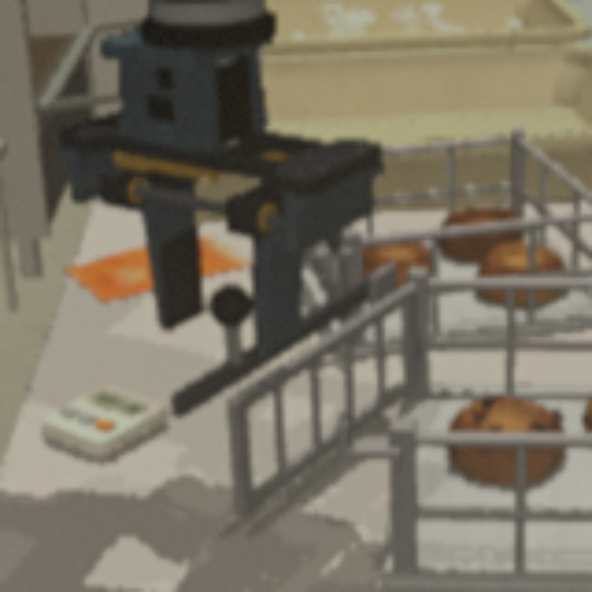

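The fingers now straddle the ball (crop 231,305), tips at z≈0.125, above the bar. Close.

Request:
play_rows(steps=[[[0, 0, 0], 0, 0.9], [[0, 0, 0], 0, 0.9], [[0, 0, 0], 0, 0.9], [[0, 0, 0], 0, 0.9], [[0, 0, 0], 0, 0.9], [[0, 0, 0], 0, 0.9]], force=15)

```text
time_s: 5.9
ee_pos: [0.5026, -0.1748, 0.1083]
eef_rot: [3.141, -0.0, 0.914]
force: [-0.5, 0.5, 0.9]
opening: 0.274
grip_force: 15.0
```

Request:
play_rows(steps=[[[0.002, 0, -0.007], 0, 0.9], [[0.003, 0, -0.008], 0, 0.9], [[0.003, 0, -0.008], 0, 0.9], [[0.004, 0, -0.008], 0, 0.9], [[0, 0, 0], 0, 0.9]])

```text
time_s: 6.52
ee_pos: [0.5105, -0.1652, 0.14]
eef_rot: [3.14, -0.001, 0.914]
force: [1.4, 1.0, -2.5]
opening: 0.271
grip_force: 15.0
```

Request:
play_rows(steps=[[[-0.0006, 0.0087, 0], -0.05, 0.9], [[-0.0006, 0.0087, 0], -0.05, 0.9], [[-0.0006, 0.0087, 0], -0.05, 0.9], [[-0.0006, 0.0087, 0], -0.05, 0.9], [[0, 0, 0], 0, 0.9]])

```text
time_s: 7.15
ee_pos: [0.5377, -0.1865, 0.1387]
eef_rot: [-3.141, -0.0, 1.113]
force: [-0.1, 1.8, -1.8]
opening: 0.268
grip_force: 15.0
```

Request:
play_rows(steps=[[[-0.0006, 0.0087, 0], -0.05, 0.9], [[-0.0006, 0.0087, 0], -0.05, 0.9], [[-0.0006, 0.0087, 0], -0.05, 0.9], [[-0.0006, 0.0087, 0], -0.05, 0.9], [[0, 0, 0], 0, 0.9]])

```text
time_s: 7.78
ee_pos: [0.5687, -0.2013, 0.1388]
eef_rot: [-3.141, -0.0, 1.313]
force: [0.9, 1.1, -2.0]
opening: 0.273
grip_force: 15.0
```

```bash
python3 - <<'E'
from h import *
from bench import telemetry
s=telemetry.observe(); print(s['time_s'],s['ee_pos'],s['force'])
p,d=optics.snapshot('side');W=pts('side',d)
cv2.imwrite('pics/s4c.png',cv2.resize(p[130:290,220:380],None,fx=3.7,fy=3.7))
E
```

```text
7.775 [ 0.56870318 -0.20132157  0.1388079 ] [ 0.87165709  1.07765569 -1.95768742]
```

View pics/s4c.png

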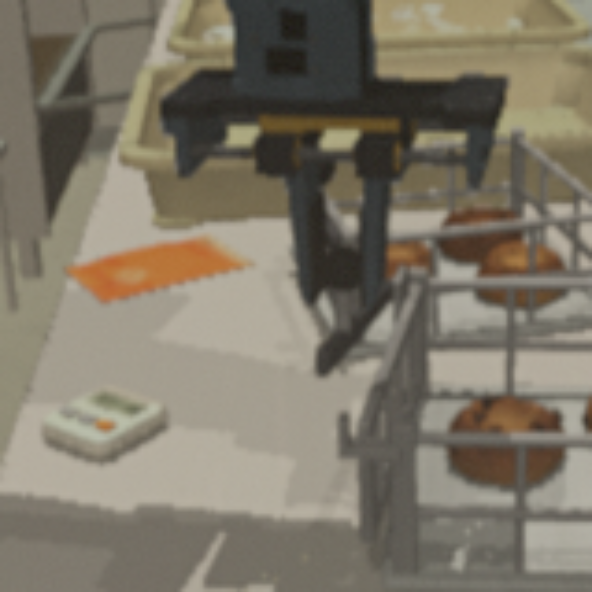

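The ball is held and the bar nose (crop 330,365) is above the catch (345,430). Continue to the stop.

Request:
play_rows(steps=[[[-0.0005, 0.007, 0], -0.04, 0.9], [[-0.0005, 0.007, 0], -0.04, 0.9], [[0, 0.0035, 0], -0.02, 0.9], [[0, 0, 0], 0, 0.9]])

```text
time_s: 8.32
ee_pos: [0.5854, -0.2063, 0.1391]
eef_rot: [-3.141, 0.0, 1.413]
force: [0.6, 1.0, -1.9]
opening: 0.272
grip_force: 15.0
```

Request:
play_rows(steps=[[[0, 0.002, 0], 0, 0.9], [[0, 0, 0], 0, 0.9]])

```text
time_s: 8.57
ee_pos: [0.587, -0.2067, 0.139]
eef_rot: [-3.14, 0.0, 1.414]
force: [-1.2, 1.0, -1.1]
opening: 0.273
grip_force: 15.0
```

Request:
play_rows(steps=[[[0, 0.002, 0], 0, 0.9], [[0, 0, 0], 0, 0.9]])

```text
time_s: 8.82
ee_pos: [0.587, -0.207, 0.1384]
eef_rot: [-3.135, 0.001, 1.414]
force: [-6.2, 0.5, -0.5]
opening: 0.273
grip_force: 15.0
```

Request:
play_rows(steps=[[[0, 0.002, 0], 0, 0.9], [[0, 0, 0], 0, 0.9]])

```text
time_s: 9.07
ee_pos: [0.5869, -0.2073, 0.1379]
eef_rot: [-3.131, 0.001, 1.414]
force: [-9.7, 0.8, -0.8]
opening: 0.273
grip_force: 15.0
```

The gate is on its stop (10 N). Ease off a little and lower the bar.

Request:
play_rows(steps=[[[0, -0.0015, 0], 0, 0.9], [[-0.004, 0, 0.008], 0, 0.9], [[-0.003, 0, 0.008], 0, 0.9], [[-0.003, 0, 0.008], 0, 0.9], [[-0.002, 0, 0.005], 0, 0.9], [[0, 0, 0], 0, 0.9]])

```text
time_s: 9.82
ee_pos: [0.5852, -0.2186, 0.109]
eef_rot: [-3.135, -0.001, 1.413]
force: [-6.9, 1.2, -0.3]
opening: 0.274
grip_force: 15.0
```

Request:
play_rows(steps=[[[0, -0.001, 0.001], 0, 0.9], [[0, 0, 0], 0, 0.9], [[0, 0, 0], 0, 0.4], [[0, 0, 0], 0, 0.4], [[0, 0, 0], 0, 0.4], [[0, 0, 0], 0, 0.4], [[0, 0, 0], 0, 0.4]])

```text
time_s: 10.7
ee_pos: [0.5874, -0.2189, 0.1092]
eef_rot: [3.141, 0.0, 1.414]
force: [-0.2, -0.3, 0.4]
opening: 0.597
grip_force: 0.0
```

```bash
python3 - <<'E'
from h import *
from bench import telemetry
s=telemetry.observe(); print(s['time_s'],s['ee_pos'],s['opening'],s['force'])
p,d=optics.snapshot('side')
cv2.imwrite('pics/s5c.png',cv2.resize(p[150:290,240:380],None,fx=4.2,fy=4.2))
E
```

```text
10.7 [ 0.58741325 -0.21887     0.10924355] 0.5970835003501147 [-0.17250805 -0.30146893  0.35574673]
```

View pics/s5c.png

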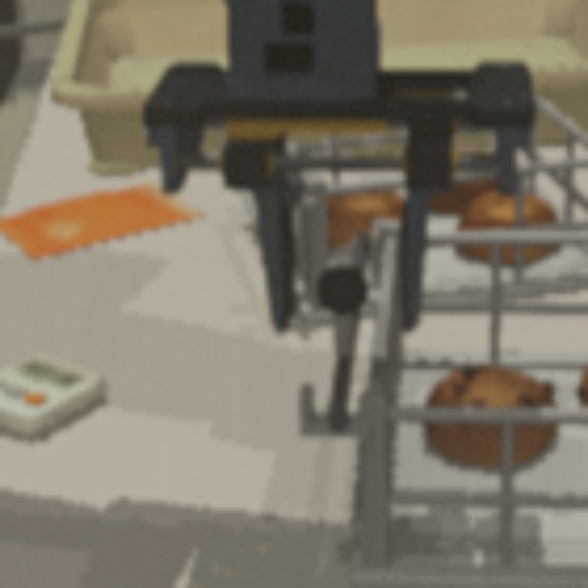

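The bar lies down in the catch at (340,410), behind the upstand at (305,400), and the ball is free between the fingers. Withdraw upward and measure the gate from the top.

Request:
play_rows(steps=[[[0, 0, -0.02], 0, 0.4], [[0, 0, -0.03], 0, 0.4], [[0, 0, -0.04], 0, 0.4], [[0, 0, -0.04], 0, 0.4], [[-0.04, 0, 0], 0, 0.4], [[-0.05, 0, 0], 0, 0.4], [[-0.05, 0, 0], 0, 0.4], [[-0.05, 0, 0], 0, 0.4], [[-0.05, 0, 0], 0, 0.4], [[-0.05, 0, 0], 0, 0.4], [[0, 0, 0], 0, 0.4]])

```text
time_s: 12.12
ee_pos: [0.5403, -0.5088, 0.2376]
eef_rot: [-3.14, 0.0, 1.409]
force: [0.2, -0.1, 0.1]
opening: 0.6
grip_force: 0.0
```

```bash
python3 - <<'E'
from h import *
from bench import telemetry
s=telemetry.observe(); print(s['time_s'],s['ee_pos'],s['opening'],s['force'])
p,d=optics.snapshot('top');W=pts('top',d); p=p.astype(int)
m=(p.max(2)<45)&(W[...,2]>.11)&(W[...,2]<.18)&(W[...,0]>.3)&(W[...,0]<.8)
N,l,q,c=cv2.connectedComponentsWithStats(m.astype('uint8'))
for i in range(1,N):
    if q[i,4]>8: print(c[i],q[i,4],np.median(W[l==i],0).round(4),ray('top',*c[i],.142).round(4))
# bar top line
m=(W[...,2]>.1)&(W[...,2]<.115)&(p.max(2)<80)&(W[...,1]<-.04)&(W[...,1]>-.26)&(W[...,0]>.5)&(W[...,0]<.65)
v,u=np.where(m); P=np.array([ray('top',a,b,.108) for a,b in zip(u,v)])
vx,vy,x0,y0=cv2.fitLine(P[:,:2].astype('float32'),cv2.DIST_HUBER,0,.002,.01).ravel()
print(len(P),'bar angle',np.degrees(np.arctan2(vy,vx)),x0,y0)
# left/right rails for the pen's own direction
W0=pts('top',np.load('top0.npy'))
for lo,hi in((-.085,-.03),(-.30,-.245)):
    m=(W0[...,2]>.09)&(W0[...,2]<.1)&(W0[...,1]>lo)&(W0[...,1]<hi)&(W0[...,0]>.64)&(W0[...,0]<.79)
    vx,vy,_,_=cv2.fitLine(W0[m][:,:2].astype('float32'),cv2.DIST_HUBER,0,.002,.01).ravel();print('rail',m.sum(),np.degrees(np.arctan(vy/vx)))
cv2.imwrite('pics/t5.png',cv2.resize(p[130:250,240:440].astype('uint8'),None,fx=4,fy=4))
E
```

```text
12.125 [ 0.54034662 -0.50882263  0.23758862] 0.5997684249419929 [ 0.22657398 -0.08808627  0.14632919]
[414.63 191.75] 100 [ 0.5826 -0.2163  0.1504] [ 0.5844 -0.219   0.142 ]
[283.5 223.4] 90 [0.563  0.0786 0.1514] [0.5648 0.0794 0.142 ]
272 bar angle 80.56906 0.5938915 -0.15077344
rail 200 -8.302816
rail 198 -8.46418
```

```bash
python3 - <<'E'
from h import *
p,d=optics.snapshot('top');W=pts('top',d); p=p.astype(int)
def ang(m,z):
    v,u=np.where(m); P=np.array([ray('top',a,b,z) for a,b in zip(u,v)])[:,:2].astype('float32')
    vx,vy,x,y=cv2.fitLine(P,cv2.DIST_HUBER,0,.002,.01).ravel(); return round(np.degrees(np.arctan2(vy,vx))%180,2),len(P),x,y
X,Y,Z=W[...,0],W[...,1],W[...,2]
dark=(p.max(2)<80)&(Z>.1)&(Z<.115)
ball=lambda x,y:(np.hypot(X-x,Y-y)>.02)
print('bar A',ang(dark&(Y<-.05)&(Y>-.26)&(X>.5)&(X<.65)&ball(.584,-.219),.108))
print('bar B',ang(dark&(Y<.25)&(Y>.03)&(X>.48)&(X<.65)&ball(.565,.079),.108))
mm=(Z>.085)&(Z<.1)&(p.max(2)>=80)
import itertools
# gate top rails (z .095) behind the bars
for n,m in(('gate A',(Y<-.07)&(Y>-.23)&(X>.56)&(X<.65)),('gate B',(Y<.22)&(Y>.07)&(X>.5)&(X<.62))): print(n,ang(mm&m,.095))
# back rails
print('back A',ang(mm&(Y<-.09)&(Y>-.26)&(X>.78)&(X<.85),.095))
t=(Z>.085)&(Z<.1)&(Y>.02)&(Y<.3)&(X>.66)&(X<.85)
print('back B',ang(mm&(X>.715)&(X<.83)&(Y>.07)&(Y<.23),.095))
E
```

```text
bar A (np.float32(81.27), 239, np.float32(0.59857696), np.float32(-0.12200099))
bar B (np.float32(98.59), 292, np.float32(0.5508199), np.float32(0.16656977))
gate A (np.float32(81.47), 214, np.float32(0.61094725), np.float32(-0.15013643))
gate B (np.float32(99.05), 228, np.float32(0.56939846), np.float32(0.1506955))
back A (np.float32(81.84), 230, np.float32(0.8194058), np.float32(-0.17100897))
back B (np.float32(95.68), 284, np.float32(0.7818293), np.float32(0.13752167))
```

The gate line reads 81.5° against 81.6° for shut, the bar is down, and the other pen's ball hasn't moved. Handing in.

```bash
python3 -c "
from bench import ticket; print(ticket.finish_job())"
```

```text
the job is handed in; nothing more can be done
None
```

The ajar gate is shut with its bar down in the catch, the arm is clear, the other pen's latch was left alone, and the job was handed in at about 12 s; the first grip missed the ball because the fingertips sit about 33 mm higher than stated, so I lowered and re-gripped.

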